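# Slide a heel block along the rail into its corner pocket

### The job

With the fingertips, push the pale wooden heel block across the jig board until its long side lies flat against the aluminium rail, then slide it along the rail, keeping it against the rail, into the corner pocket marked by the red plug, until it is fully home: flush against both the rail and the end stop. Do not pick up or tip the block, let go and back away when it is home, and leave everything else where it is.

Things in the scene. Friction and masses are not known exactly. Their poses are not given: they have to be found in the camera images.
- jig: Fixed dark wooden jig board, top 15 mm above the table. Origin on the table surface; the board spans x -130 to +110, y -210 to +210 mm; its x points away from the robot (turned up to 0.3 rad), z up. An aluminium rail runs along its far edge: inner face at x = +80 mm, 22 mm wide, 22 mm high above the board. A corner pocket lies at each end of the rail.
- pocket_a (a point): Where the block's centre is when home in the pocket at the jig's +y end (jig x +55, y +140 mm, 28 mm above the table; axes as the jig's). Pocket: steel end stop, inner face y = +180 mm, 26 mm thick, x -5 to +80; steel lip beside the rail, x +4 to +24, y 145 to 180 mm; both 22 mm high above the board. The slot is 56 mm wide, 35 mm deep, so a home block sticks 45 mm out.
- pocket_b (a point): The same for the mirror-image pocket at the jig's -y end (jig x +55, y -140 mm; end stop's inner face at y = -180 mm, lip at y -180 to -145 mm).
- block_center (a point): Centre (half-way up, 13 mm above its underside) of the loose pale wooden heel block, 50 (its x) x 80 (its y) x 26 mm high, 65 to 125 g, its four vertical corners clipped at 45 degrees by 12 mm, a thin dark cross on top. It starts on the jig board 45 to 75 mm short of the rail, within 35 mm of the middle, up to 0.45 rad askew; its y is to end along the rail.
- red_plug: Fixed red plastic plug, 25 mm across and 14 mm high, on top of the end stop of the pocket to be used (either end, so at jig x = +55, y = +193 or -193 mm). Origin: centre of its underside, 37 mm above the table.
- white_plug: Fixed white plug of the same size on the other end stop: the pocket not to be used.
- tack_tin: Bystander: steel tack tin, 48 mm across, 36 mm high, standing near a near-side corner of the jig board. Origin: centre of its underside.
- sanding_block: Bystander: cork sanding block 36 x 60 x 28 mm high, near the other near-side corner of the jig board. Origin: centre of its underside.
- hammer: Bystander: hammer lying on the table left of the jig.
- screwdriver: Bystander: screwdriver lying on the table right of the jig.
- glue_jar: Bystander: amber jar, 72 mm across, 80 mm high, far left. Origin: centre of its underside.
- mug: Bystander: blue mug, 80 mm across, 80 mm high, far right. Origin: centre of its underside.
- shoe_last: Bystander: wooden shoe last 210 mm long, 85 mm high, lying behind the jig. Origin: under its middle.
Not all that is in view belongs to the job. What is shaped like the part that bears block_center but orange or yellow is not meant.

How it is judged:
By the outcome, as a careful person would: the job done as asked, in the order asked, and still so for the second after the job is handed in, with the robot touching nothing.
It also fails if it takes over 64 s, if anything falls off the work surface, if the arm or the gripper's body presses on something with over 40 N, if the wrist force passes 120 N, or if a joint passes its speed limit or range.

### The arm

A 6-joint arm with a two-finger parallel gripper is mounted at the origin on the work surface. World frame = base frame: x ahead of the robot, y to its left, z up, the work surface at z = 0. Lengths are in mm, angles in rad, forces in N, time in s.
With the tool pointing down it reaches from about 350 to 950 mm from the base axis. Payload 17.4 kg.
Tool frame: the origin (TCP) lies on the centre line of the jaws, within the pads' length; the fingertips stand 14 mm ahead of it and the grasp point (between the pads) lies 5 mm behind it; z points along the fingers, x is the direction in which the jaws open and shut, and the axes are right-handed (so a half turn about z gives the same grasp; the last joint's range is limited). The gripper opens to 93 mm and grips with 3 to 60 N. Pads are 15 mm wide; open, the fingers measure 128 mm over their backs; the gripper's body (75 mm by 188 mm) begins 65 mm behind the grasp point.
Start: joints at [1.165, 0.116, 1.442, -0, 1.584, -0.038], TCP at [242.714, 629.859, 232.646] pointing down, gripper open.
Joint ranges: [-2.83, 2.83], [-0.83, 2.19], [0.07, 2.5], [-1.14, 4.28], [0.01, 3], [-2.97, 2.97]. Speed limits (rad/s): [1.89, 1.89, 2.22, 3.14, 3.14, 3.14].

### API

Orientations are given as a rotation vector (axis times angle).
In Python, from cell import robot, vision, spot_in, masks_of gives the robot as it stands.
- The arm moves only by the tool carry_out, never from a script. Its argument "moves" is text: rows parted by semicolons, each of 7 numbers parted by spaces: the shift along the tool's x, y, z in mm, then the turn, a rotation vector about the tool's x, y, z in degrees, then the opening, from -1 (shut) to 1 (fully open), so that 0 is half open. In form: tx ty tz ax ay az fingers; .... A call has 1 to 12 rows; each row shifts and turns the commanded pose from where the row before left it, along the tool's axes as they then stand; what a row does not reach is not made up. A row lasts 1/8 s, in which the tool goes at most 62.5 mm and 10.7 degrees, less where a joint would pass 70% of its speed; a pose out of reach is approached as far as the arm can. A call is refused whole if a number of a shift passes 62.5 or a number of a turn 10.7, either way. A call with a gripper value outside its range is refused whole. The fingers move at their own pace and stop on an object; "force" is the grip in N (left out, the last holds). Time passes only in rows, so rows that do not move let the fingers close. It gives the time, the measured TCP pose, the force and the opening at its end, in the units of the state.
- robot.get_obs(): the state, without advancing time (a new reading comes with each control period).
- vision.camera(name): name is "scene" or "top" or "wrist"; returns (picture, depth): 420x560x3 uint8, red, green, blue; 420x560 float32, mm along the optical axis (not along the pixel's ray), 0 where there is no reading.
- vision.camera_info(name): a dict with "mtx" (3x3 intrinsics, pixels), "R" (3x3) and "t" (3): a world point X has camera coordinates R X + t. Camera axes: x right, y down, z forward; pixel columns grow to the right and rows downward; lengths in mm; the calibration is good to about 2 mm. A picture is of the moment at which its call begins: read the wrist's pose just before it. camera_info takes no time and is no camera call; for the wrist camera it gives the pose at the moment of the call.
- robot.close_job(): hands the job in, once; it reports no verdict.
Trained networks look in the newest picture that a camera, given by its name, has taken for a name from the list of things; names that differ only in an ending like _2 or _b are one class to them, and where a whole thing is asked for, a point or a joint stands for the part that bears it (a point fixed in the world has none). Each returns a list of dicts, best first, with "p" (0 to 1); they miss things now and then, are a little off and sometimes report something else, mostly with a low value. They report only what shows in the picture. A call takes as long as a camera call. They do not tell look-alikes from the thing itself.
- spot_in(camera, label): "rect" ([centre column, centre row, width, height] in pixels, round what is visible of it).
- masks_of(camera, label): "region" (420x560 bool, what is visible of it) and "rect" ([centre column, centre row, width, height] in pixels, round what is visible of it).
The state is a dict: "clock": time; "joint_positions": joint angles; "qd": joint speeds; "effort": joint torques, N m; "tool_pos": TCP position; "ee_rot": TCP orientation; "wrist_force": force on the tool from outside, world axes, zero at the start; "ft_torque": the same for the moment, N m; "width": finger opening in mm.
Only numpy, scipy, OpenCV 4.12 (cv2) and the standard library are available. Lean on these libraries where they do the work, as an engineer would, in place of code of your own. Each camera call takes 0.05 s, during which the arm holds its last target.

## Working session

There is one attempt and no reset: what is moved stays moved. The work goes in short steps, Python scripts to look and compute and a tool call to move; the robot and the scene stay as the last step left them, time stands still between calls to the robot, and variables do not carry over. Pictures are saved under pics/ and viewed, and the job is handed in when it is done.

Besides the shell and the picture viewer there is one more tool, called after ">>>" in YAML: its name, and indented under it one key for each argument. carry_out: Moves the arm, as the interface text tells. Its arguments: {"type":"object","properties":{"moves":{"type":"string"},"force":{"type":"number"}},"required":["moves"]}

```bash
ls; mkdir -p pics
cat > h.py <<'E'
import numpy as np, cv2
from cell import robot, vision, spot_in, masks_of
def cam(n):
    p,d=vision.camera(n); return p,d,vision.camera_info(n)
def unproj(info,u,v,z):
    """pixel -> world point on plane z"""
    K=np.array(info['mtx']);R=np.array(info['R']);t=np.array(info['t'])
    ray=R.T@np.linalg.inv(K)@np.array([u,v,1.0]); c=-R.T@t
    return c+ray*(z-c[2])/ray[2]
def proj(info,X):
    K=np.array(info['mtx']);R=np.array(info['R']);t=np.array(info['t'])
    q=K@(R@np.asarray(X,float)+t); return q[:2]/q[2]
def save(n,p): cv2.imwrite('pics/'+n,cv2.cvtColor(p,cv2.COLOR_RGB2BGR))
E
python3 - <<'E'
from h import *
o=robot.get_obs(); print(o)
for n in('top','scene'):
    p,d,i=cam(n); save(n+'0.png',p); print(n,i)
    for l in('red_plug','white_plug','block_center'):
        print(l,[(np.round(r['rect'],1),round(r['p'],2)) for r in spot_in(n,l)][:3])
E
```

```text
pics
{'clock': 0.0, 'joint_positions': array([ 1.16520576e+00,  1.16502091e-01,  1.44228556e+00, -2.13837227e-05,
        1.58397556e+00, -3.78032566e-02]), 'qd': array([ 0.00062839, -0.00039679,  0.00169686,  0.00114863, -0.00110346,
       -0.0007171 ]), 'effort': array([-7.05779821e-04, -7.21229839e+01, -6.22622824e+01,  7.79597741e-02,
        2.37201189e-02, -1.43439493e-04]), 'tool_pos': array([242.63919975, 629.68033145, 231.88170092]), 'ee_rot': array([ 2.58966591e+00,  1.77741091e+00, -1.53597288e-03]), 'wrist_force': array([0.27047611, 0.74954384, 0.37788958]), 'ft_torque': array([-0.03800078,  0.00379419, -0.02034418]), 'width': 93.13788158532121}
top {'mtx': array([[519.36071102,   0.        , 274.99319474],
       [  0.        , 519.36071102, 211.83293295],
       [  0.        ,   0.        ,   1.        ]]), 'R': array([[-0.03195165, -0.99948421,  0.00322453],
       [-0.97524712,  0.03047028, -0.21900827],
       [ 0.21879706, -0.01014239, -0.97571767]]), 't': array([ -15.15467629,  592.53854893, 1272.86490172])}
red_plug [(array([337.6, 220.9,  12.6,  13.6]), 0.4)]
white_plug []
block_center [(array([380.6, 282.8,  33.4,  27.3]), 0.97), (array([273.2, 238.9,  28.5,  20.3]), 0.9), (array([241.7, 149.9,  23.3,  28.5]), 0.71)]
scene {'mtx': array([[440.24159987,   0.        , 279.22399481],
       [  0.        , 440.24159987, 208.76537846],
       [  0.        ,   0.        ,   1.        ]]), 'R': array([[-0.06469272,  0.99789379,  0.00477942],
       [ 0.82982042,  0.05645563, -0.55516738],
       [-0.55426791, -0.03194923, -0.83172491]]), 't': array([  51.30767363, -453.59143224, 1547.84671638])}
red_plug [(array([215.2, 199.9,  12.3,   8.9]), 0.59), (array([278.6, 197. ,  32.5,  20. ]), 0.19)]
white_plug [(array([355.1, 225.9,   8.6,   8. ]), 0.4)]
block_center [(array([300.4, 286.6,  25.9,  27.9]), 0.91), (array([277.9, 197. ,  33.9,  22.4]), 0.88), (array([193.8, 285.9,  29.9,  29.3]), 0.74)]
```

View pics/top0.png

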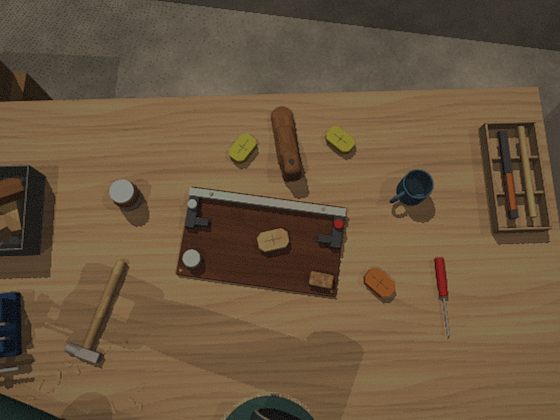

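View pics/scene0.png

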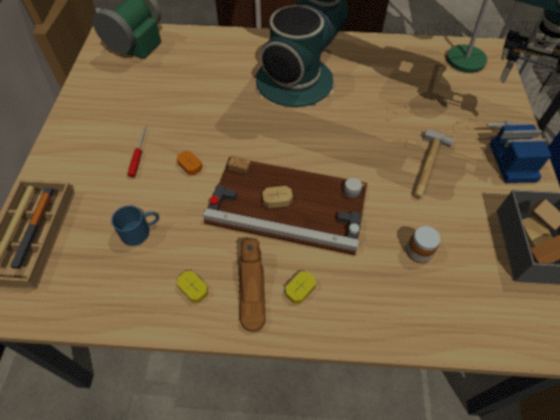

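Run:
```python
from h import *
p,d,i=cam('top')
def show(n,l,z):
    for r in masks_of(n,l)[:4]:
        m=r['region']; ys,xs=np.nonzero(m)
        print(l,round(r['p'],2),xs.mean().round(1),ys.mean().round(1),m.sum(),unproj(i,xs.mean(),ys.mean(),z).round(1), 'rgb',p[m].mean(0).round())
show('top','red_plug',51);show('top','white_plug',51);show('top','block_center',41);show('top','tack_tin',51);show('top','sanding_block',43);show('top','jig',15)
# image crop enlarged
c=p[170:310,160:370]; save('topc.png',cv2.resize(c,None,fx=3.8,fy=3.8,interpolation=cv2.INTER_CUBIC))
```

```text
red_plug 0.46 319.8 279.6 340 [ 415.8 -141.7   51. ] rgb [108.  77.  49.]
red_plug 0.21 441.1 282.2 541 [ 399.3 -448.5   51. ] rgb [111.  47.  39.]
white_plug 0.6 191.8 203.7 65 [623.7 182.7  51. ] rgb [132. 133. 124.]
block_center 0.87 338.9 139.6 527 [ 792.7 -213.7   41. ] rgb [123. 113.  42.]
block_center 0.73 378.2 282.2 606 [ 405.2 -291.4   41. ] rgb [125.  72.  33.]
block_center 0.58 241.7 147.9 528 [776.8  50.1  41. ] rgb [126. 118.  45.]
block_center 0.57 272.4 239.9 598 [522.8 -24.9  41. ] rgb [127. 104.  68.]
sanding_block 0.82 320.2 279.5 336 [ 416.6 -143.7   43. ] rgb [110.  79.  50.]
jig 0.61 260.3 240.2 13213 [527.4   6.8  15. ] rgb [70. 49. 36.]
```

View pics/topc.png

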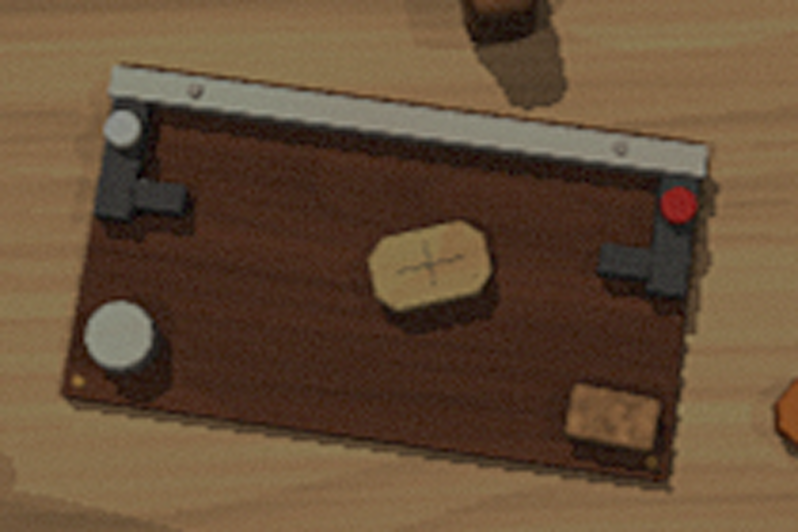

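```bash
cat >> h.py <<'E'
def jig_est():
    i=vision.camera_info('top')
    r=unproj(i,160+679/3.8,170+204/3.8,51); w=unproj(i,160+123/3.8,170+128/3.8,51)
    v=(w-r)[:2]; n=np.linalg.norm(v); yd=v/n; xd=np.array([yd[1],-yd[0]])
    o=(r+w)[:2]/2-55*xd
    return o,xd,yd,n
E
python3 - <<'E'
from h import *
i=vision.camera_info('top')
o,xd,yd,n=jig_est(); print('o',o,'xd',xd,'ang',np.arctan2(xd[1],xd[0]),'dist',n)
J=lambda P:(np.array([(P[:2]-o)@xd,(P[:2]-o)@yd]).round(1))
C=lambda x,y,z:unproj(i,160+x/3.8,170+y/3.8,z)
for nm,x,y,z in [('rail inner L',110,97,37),('rail inner R',706,176,37),('rail outer L',115,65,37),('board near L',66,395,15),('near R',670,482,15),('tin',119,333,51),('sand',613,417,43),('block c',430,264,41),('cr L',398,270,41),('cr R',465,257,41)]:
    P=C(x,y,z);print(nm,P.round(1),J(P))
p,d,_=cam('top')
hsv=cv2.cvtColor(p,cv2.COLOR_RGB2HSV); m=np.zeros((420,560),np.uint8); s=p[225:254,252:294].astype(int); m[225:254,252:294]=(s.sum(2)>230)
k=m[225:254,252:294]; print(m.sum())
c=max(cv2.findContours(m,0,1)[0],key=cv2.contourArea)
W=np.array([unproj(i,*q[0],41)[:2] for q in c]); jj=np.array([J(q) for q in W],np.float32)
print(cv2.minAreaRect(jj), W.mean(0))
E
```

```text
o [536.81443928   0.82820665] xd [ 0.98553972 -0.16944455] ang -0.17026603979494842 dist 384.89844965696693
rail inner L [649.6 192.4  37. ] [ 78.7 207.9]
rail inner R [ 580.3 -219.9   37. ] [  80.3 -210.2]
rail outer L [672.6 189.   37. ] [102.  208.5]
board near L [445.3 225.2  15. ] [-128.2  205.6]
near R [ 373.2 -185.6   15. ] [-129.7 -211.4]
tin [481.9 183.5  51. ] [-85.1 170.7]
sand [ 415.9 -146.4   43. ] [ -94.2 -165.6]
block c [524. -27.  41.] [ -7.9 -29.6]
cr L [520.5  -5.1  41. ] [-15.1  -8.6]
cr R [528.1 -51.1  41. ] [  0.2 -52.6]
554
((-7.446454048156738, -28.056438446044922), (51.01649856567383, 80.27806091308594), 20.695446014404297) [524.67754821 -25.84063149]
```

>>> carry_out:
  moves: "0 0 0 0 0 -5.6 -0.57; 0 0 0 0 0 -5.6 -0.57; -50 27 0 0 0 0 -0.57; -50 27 0 0 0 0 -0.57; -50 27 0 0 0 0 -0.57; -50 27 0 0 0 0 -0.57; -50 27 0 0 0 0 -0.57; -50 27 0 0 0 0 -0.57; -50 27 0 0 0 0 -0.57; -50 27 0 0 0 0 -0.57; -50 27 0 0 0 0 -0.57; -50 27 0 0 0 0 -0.57"
  force: 20

```text
clock: 2.3
tool_pos: [423.2, 89.2, 233.0]
ee_rot: [2.404, 2.022, 0.002]
wrist_force: [1.7, 1.0, -0.5]
width: 20.1
```

```bash
cat >> h.py <<'E'
from scipy.spatial.transform import Rotation as Ro
def st():
    ob=robot.get_obs(); o,xd,yd,n=jig_est(); P=ob['tool_pos']; R=Ro.from_rotvec(ob['ee_rot']).as_matrix()
    J=np.array([(P[:2]-o)@xd,(P[:2]-o)@yd]); f=ob['wrist_force']
    print('t',round(ob['clock'],2),'jig',J.round(1),'z',P[2].round(1),'w',round(ob['width'],1),'toolx ang vs jigy deg',round(np.degrees(np.arctan2(R[1,0],R[0,0])-np.arctan2(yd[1],yd[0])),2),'tilt',R[:,2].round(3),'F jig',round(f[:2]@xd,1),round(f[:2]@yd,1),f[2].round(1))
E
python3 -c "
from h import *
st()
p,d,i=cam('wrist'); save('w1.png',p)"
```

```text
t 2.3 jig [-127.    67.8] z 233.0 w 20.1 toolx ang vs jigy deg -0.11 tilt [ 0.001  0.    -1.   ] F jig 1.5 1.3 -0.5
```

View pics/w1.png

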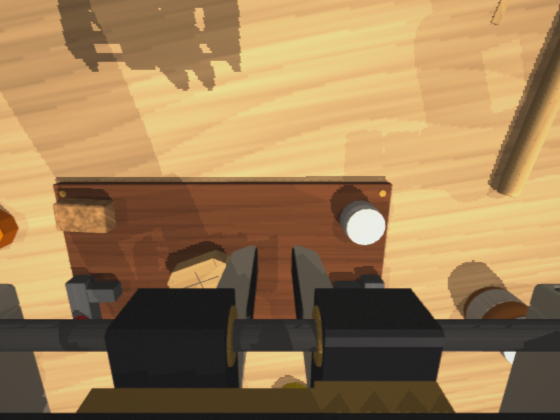

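>>> carry_out:
  moves: "-48 28.5 0 0 0 0 -0.57; -48 28.5 0 0 0 0 -0.57; 0 0 50 0 0 0 -0.57; 0 0 50 0 0 0 -0.57; 0 0 50 0 0 0 -0.57; 0 0 30 0 0 0 -0.57; 0 0 18 0 0 0 -0.57; 0 0 0 0 0 0 -0.57"

```text
clock: 3.35
tool_pos: [462.4, -13.3, 34.2]
ee_rot: [-2.404, -2.021, 0.001]
wrist_force: [0.8, 0.0, 0.9]
width: 19.9
```

```bash
python3 -c "
from h import *
st()
p,d,i=cam('top'); save('t2.png',cv2.resize(p[170:310,160:370],None,fx=3.8,fy=3.8,interpolation=cv2.INTER_CUBIC))"
```

```text
t 3.35 jig [-71.  -26.6] z 34.2 w 19.9 toolx ang vs jigy deg -0.12 tilt [-0.001  0.    -1.   ] F jig 0.8 0.2 0.9
```

View pics/t2.png

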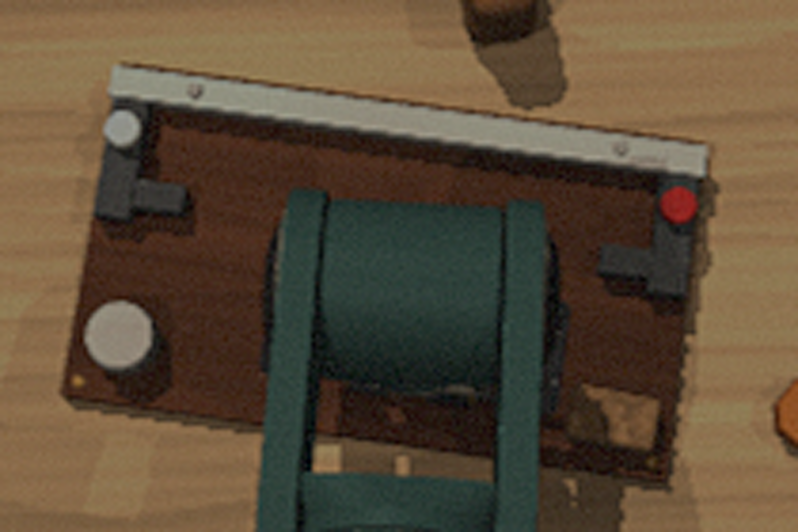

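>>> carry_out:
  moves: "0 10 0 0 0 0 -0.57; 0 8 0 0 0 0 -0.57; 0 8 0 0 0 0 -0.57; 0 8 0 0 0 0 -0.57; 0 8 0 0 0 0 -0.57; 0 8 0 0 0 0 -0.57; 0 8 0 0 0 0 -0.57; 0 8 0 0 0 0 -0.57; 0 7 0 0 0 0 -0.57; 0 5 0 0 0 0 -0.57; 0 0 0 0 0 0 -0.57"

```text
clock: 4.78
tool_pos: [539.8, -26.8, 34.6]
ee_rot: [2.404, 2.022, 0.0]
wrist_force: [-0.4, -0.4, -0.2]
width: 19.8
```

```bash
cat > v.py <<'E'
from h import *
import sys
n=sys.argv[1]
st()
p,d,i=cam('scene'); a=cv2.resize(p[145:260,195:375],None,fx=4.4,fy=4.4,interpolation=cv2.INTER_CUBIC); save(n+'_s.png',a)
p,d,i=cam('wrist'); save(n+'_w.png',p)
E
python3 v.py a3
```

```text
t 4.78 jig [  7.6 -26.7] z 34.6 w 19.8 toolx ang vs jigy deg -0.12 tilt [ 0. -0. -1.] F jig -0.4 -0.5 -0.2
```

View pics/a3_s.png

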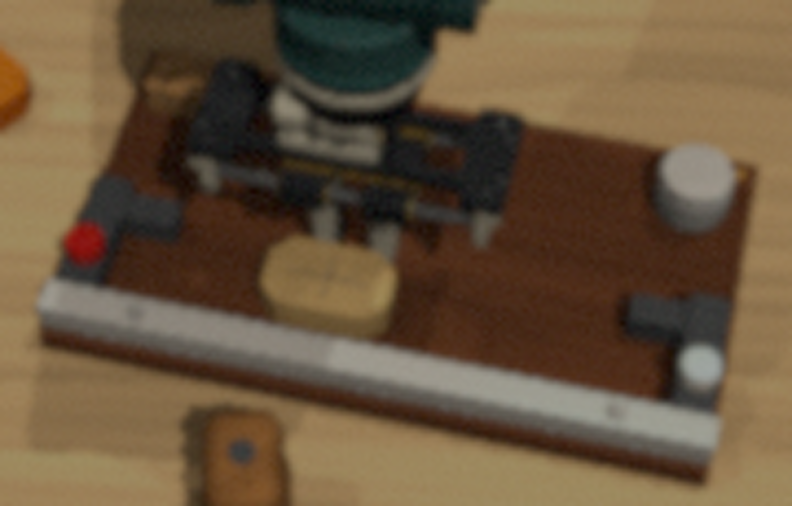

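View pics/a3_w.png

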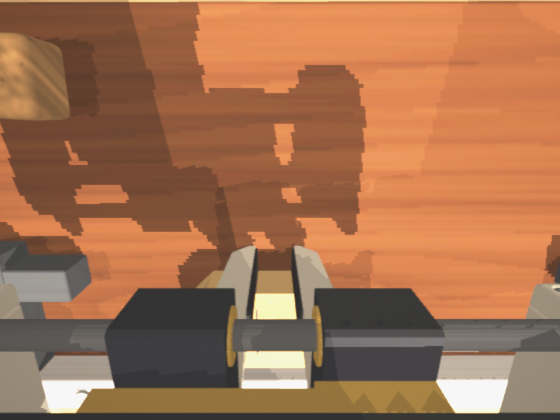

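>>> carry_out:
  moves: "0 6 0 0 0 0 -0.57; 0 5 0 0 0 0 -0.57; 0 2 0 0 0 0 -0.57; 0 1 0 0 0 0 -0.57; 0 0 0 0 0 0 -0.57"

```text
clock: 5.5
tool_pos: [553.3, -29.2, 34.6]
ee_rot: [2.404, 2.022, 0.0]
wrist_force: [0.6, -0.1, 0.3]
width: 20.1
```

```bash
python3 v.py a4
```

```text
t 5.5 jig [ 21.4 -26.8] z 34.6 w 20.1 toolx ang vs jigy deg -0.12 tilt [ 0. -0. -1.] F jig 0.6 0.0 0.3
```

View pics/a4_s.png

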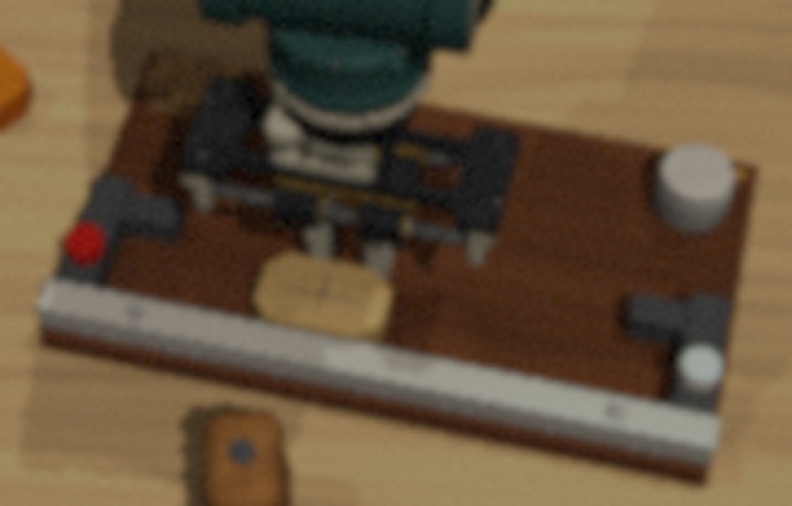

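Close, no contact force yet; keep creeping until the wrist force rises.

>>> carry_out:
  moves: "0 1 0 0 0 0 -0.57; 0 1 0 0 0 0 -0.57; 0 0 0 0 0 0 -0.57"

```text
clock: 5.98
tool_pos: [554.5, -29.4, 34.7]
ee_rot: [-2.403, -2.021, 0.003]
wrist_force: [-10.4, 2.1, 7.3]
width: 20.2
```

```bash
python3 -c "
from h import *
st()"
```

```text
t 5.97 jig [ 22.5 -26.8] z 34.7 w 20.2 toolx ang vs jigy deg -0.12 tilt [-0.002  0.    -1.   ] F jig -10.6 0.3 7.3
```

>>> carry_out:
  moves: "0 -2 0 0 0 0 -0.57; 0 -25 0 0 0 0 -0.57; 0 -25 0 0 0 0 -0.57; 0 0 -50 0 0 0 -1; 0 0 -50 0 0 0 -1; 0 -60 -50 0 0 0 -1; 0 -60 0 0 0 0 -1; 0 0 0 0 0 0 -1"

```text
clock: 6.98
tool_pos: [395.8, -1.7, 176.2]
ee_rot: [2.401, 2.02, 0.006]
wrist_force: [1.0, 0.0, 0.1]
width: 0.5
```

```bash
python3 v.py a5
python3 - <<'E'
from h import *
p,d,i=cam('top'); save('t5.png',cv2.resize(p[170:310,160:370],None,fx=3.8,fy=3.8,interpolation=cv2.INTER_CUBIC))
E
```

```text
t 6.97 jig [-138.6  -26.4] z 176.2 w 0.5 toolx ang vs jigy deg -0.09 tilt [ 0.005 -0.    -1.   ] F jig 1.0 0.2 0.1
```

View pics/t5.png

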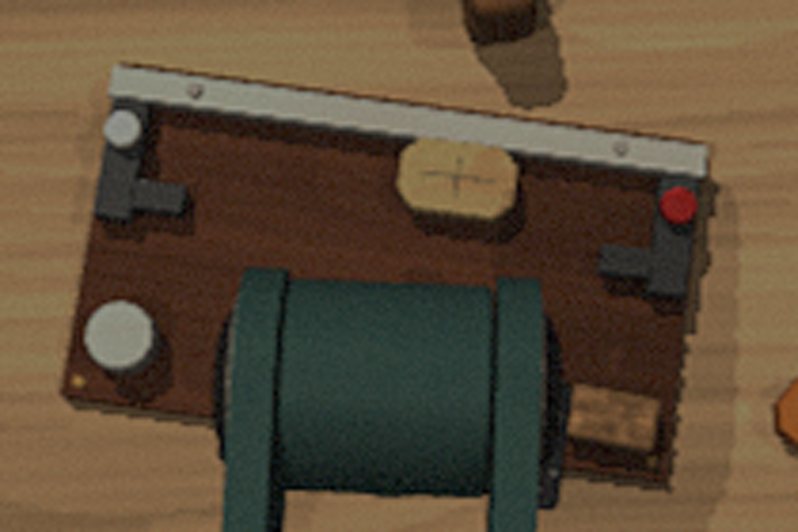

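View pics/a5_s.png

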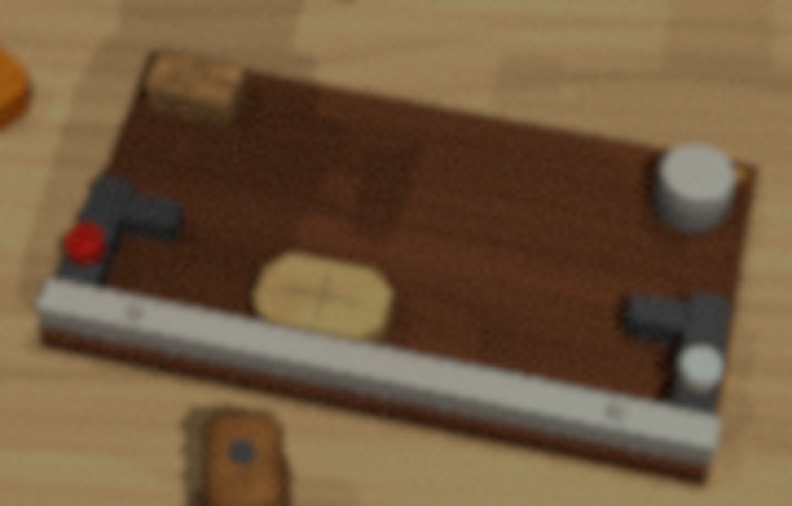

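View pics/a5_w.png

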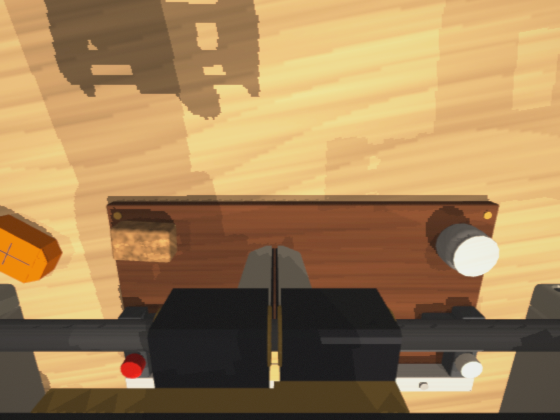

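```bash
cat > b.py <<'E'
from h import *
import sys
p,d,i=cam('top'); o,xd,yd,n=jig_est()
J=lambda P:np.array([(P[:2]-o)@xd,(P[:2]-o)@yd])
x0,y0,x1,y1=map(int,sys.argv[1:5])
m=np.zeros((420,560),np.uint8); s=p[y0:y1,x0:x1].astype(int)
m[y0:y1,x0:x1]=((s.sum(2)>220)&(s[...,0]-s[...,2]>30))
c=max(cv2.findContours(m,0,1)[0],key=cv2.contourArea)
print(cv2.minAreaRect(np.array([J(unproj(i,*q[0],41)) for q in c],np.float32)),m.sum())
E
python3 b.py 258 200 302 232
python3 - <<'E'
from h import *
i=vision.camera_info('top');o,xd,yd,n=jig_est()
for x,y in[(458,175),(422,174),(493,182)]:
    P=unproj(i,160+x/3.8,170+y/3.8,41)[:2]-o; print(P@xd,P@yd)
E
```

```text
((56.18133544921875, -38.385929107666016), (80.71174621582031, 51.18882369995117), 89.67725372314453) 549
56.31948235636208 -40.12572437034682
53.57739889306808 -15.43282690289975
54.77169773761231 -64.68999641004282
```

>>> carry_out:
  moves: "0 0 0 0 0 9 -1; 0 0 0 0 0 9 -1; 0 0 0 0 0 9 -1; 0 0 0 0 0 9 -1; 0 0 0 0 0 9 -1; 34.6 20.2 0 0 0 0 -1; 34.6 20.2 0 0 0 0 -1; 34.6 20.2 0 0 0 0 -1; 34.6 20.2 0 0 0 0 -1; 0 0 0 0 0 0 -1"

```text
clock: 8.43
tool_pos: [559.5, 11.5, 172.1]
ee_rot: [-2.994, -0.948, 0.006]
wrist_force: [-1.2, -0.4, -0.7]
width: 0.6
```

```bash
python3 -c "
from h import *
st()"
```

```text
t 8.43 jig [20.6 14.3] z 172.1 w 0.6 toolx ang vs jigy deg -45.12 tilt [-0.004  0.    -1.   ] F jig -1.2 -0.6 -0.7
```

>>> carry_out:
  moves: "-2.8 0 40 0 0 0 -1; 0 0 40 0 0 0 -1; 0 0 35 0 0 0 -1; 0 0 23 0 0 0 -1; 0 0 0 0 0 0 -1; 0 6 0 0 0 0 -1; 0 6 0 0 0 0 -1; 0 0 0 0 0 0 -1"

```text
clock: 9.43
tool_pos: [562.6, -0.4, 37.4]
ee_rot: [2.995, 0.947, 0.002]
wrist_force: [-0.1, -0.1, -0.5]
width: -0.1
```

```bash
python3 v.py a6
```

```text
t 9.43 jig [25.6  3.1] z 37.4 w -0.1 toolx ang vs jigy deg -45.15 tilt [ 0.001 -0.    -1.   ] F jig -0.1 -0.1 -0.5
```

View pics/a6_s.png

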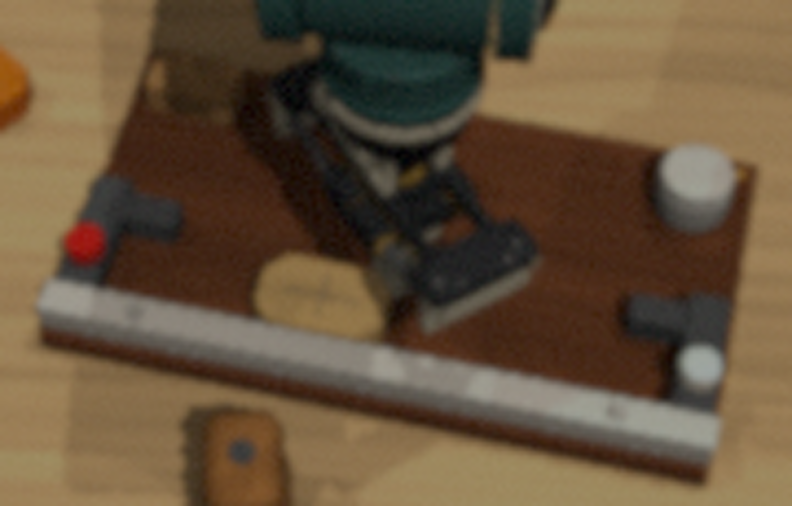

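>>> carry_out:
  moves: "1 4 1 0 0 0 -1; 0 2 1 0 0 0 -1; -3 3 0 0 0 0 -1; -5 5 0 0 0 0 -1; -5 5 0 0 0 0 -1; -5 5 0 0 0 0 -1; 0 0 0 0 0 0 -1"

```text
clock: 10.4
tool_pos: [561.2, -28.2, 35.2]
ee_rot: [-2.992, -0.947, 0.001]
wrist_force: [-11.9, 12.3, 12.9]
width: 0.8
```

```bash
python3 v.py a7
```

```text
t 10.4 jig [ 29.  -24.4] z 35.2 w 0.8 toolx ang vs jigy deg -45.11 tilt [-0.002  0.003 -1.   ] F jig -13.8 10.1 12.9
```

View pics/a7_s.png

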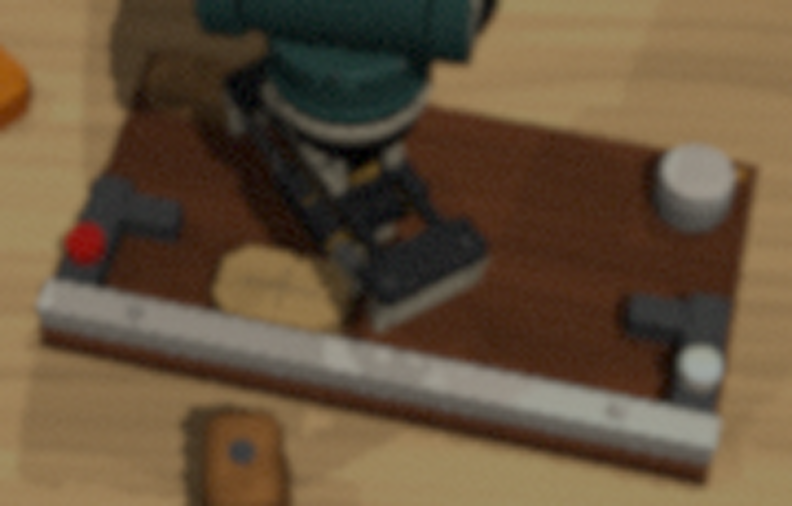

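>>> carry_out:
  moves: "-5.6 4.6 0 0 0 0 -1; -5 5 0 0 0 0 -1; -5 5 0 0 0 0 -1; -5 5 0 0 0 0 -1; 0 0 0 0 0 0 -1"

```text
clock: 11.12
tool_pos: [556.2, -57.0, 35.0]
ee_rot: [-2.994, -0.948, 0.0]
wrist_force: [-3.0, 3.9, 4.5]
width: 0.5
```

```bash
python3 v.py a8
```

```text
t 11.12 jig [ 28.9 -53.7] z 35.0 w 0.5 toolx ang vs jigy deg -45.12 tilt [-0.     0.001 -1.   ] F jig -3.6 3.3 4.5
```

View pics/a8_s.png

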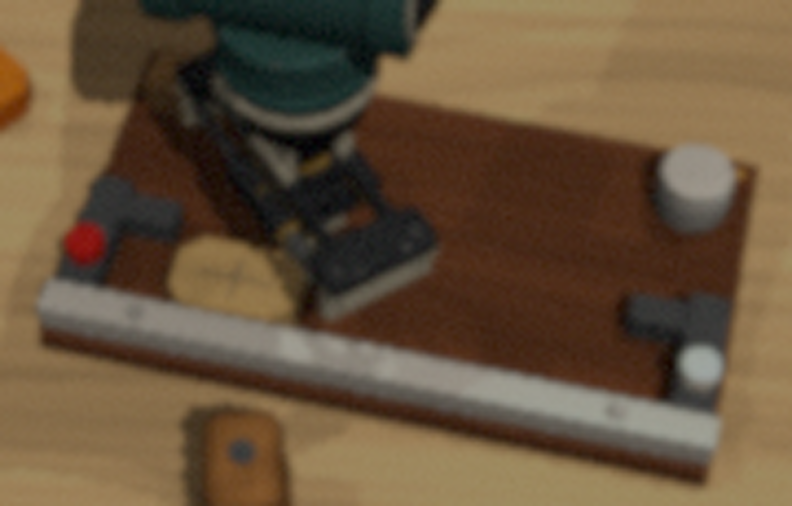

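>>> carry_out:
  moves: "-5 5 0 0 0 0 -1; -5 5 0 0 0 0 -1; -5 5 0 0 0 0 -1; -5 5 0 0 0 0 -1; -4 4 0 0 0 0 -1; 0 0 0 0 0 0 -1"

```text
clock: 11.98
tool_pos: [550.4, -90.8, 34.7]
ee_rot: [-2.995, -0.948, 0.0]
wrist_force: [-1.4, 1.0, 1.1]
width: 0.4
```

```bash
python3 v.py a9
```

```text
t 11.97 jig [ 28.9 -88. ] z 34.7 w 0.4 toolx ang vs jigy deg -45.13 tilt [-0.  0. -1.] F jig -1.6 0.8 1.1
```

View pics/a9_s.png

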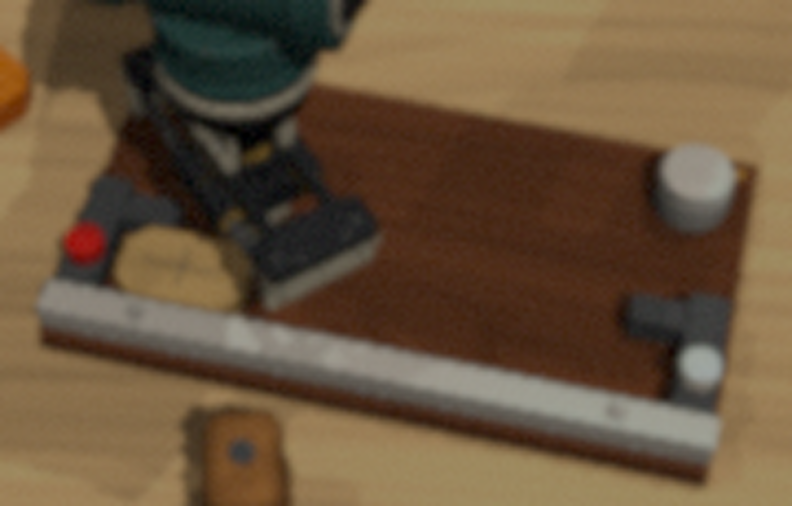

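>>> carry_out:
  moves: "-4 4 0 0 0 0 -1; -3 3 0 0 0 0 -1; -1 1 0 0 0 0 -1; -0.7 0.7 0 0 0 0 -1; 0 0 0 0 0 0 -1"

```text
clock: 12.7
tool_pos: [548.4, -101.0, 34.6]
ee_rot: [-2.991, -0.947, -0.002]
wrist_force: [0.1, 18.8, 2.7]
width: 0.5
```

```bash
python3 -c "
from h import *
st()"
```

```text
t 12.7 jig [ 28.7 -98.4] z 34.6 w 0.5 toolx ang vs jigy deg -45.1 tilt [ 0.     0.004 -1.   ] F jig -3.1 18.5 2.7
```

```bash
python3 v.py a10
```

```text
t 12.7 jig [ 28.7 -98.4] z 34.6 w 0.5 toolx ang vs jigy deg -45.1 tilt [ 0.     0.004 -1.   ] F jig -3.1 18.5 2.7
```

View pics/a10_s.png

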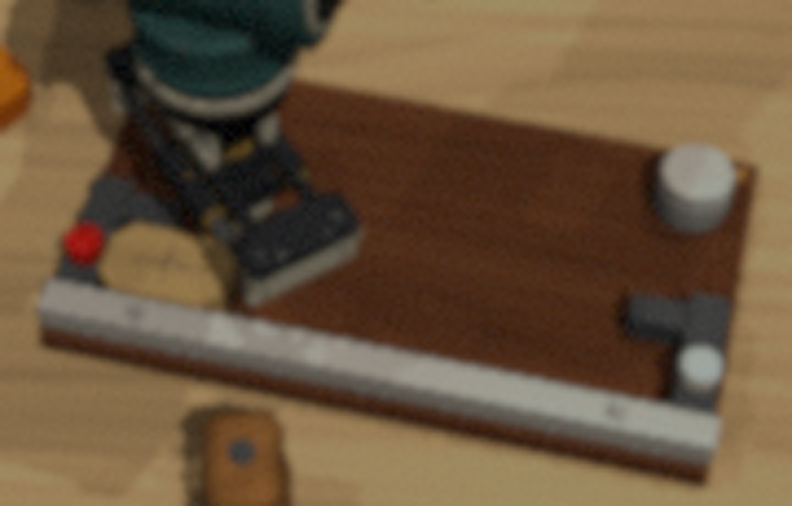

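View pics/a10_w.png

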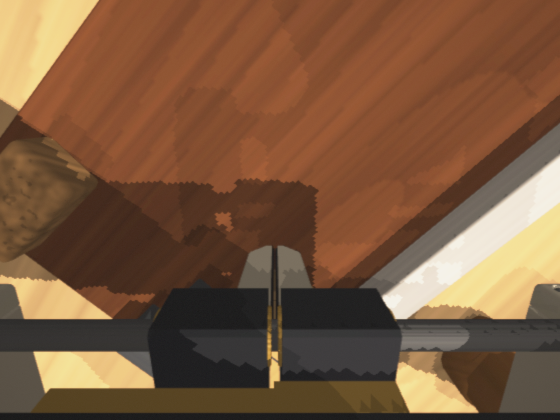

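>>> carry_out:
  moves: "0 -2 0 0 0 0 -1; 0 -20 0 0 0 0 -1; 0 -25 0 0 0 0 -1; 0 -20 -50 0 0 0 -1; 0 -30 -50 0 0 0 -1; 20 -60 -20 0 0 0 -1; 20 -60 0 0 0 0 -1; 0 0 0 0 0 0 -1"

```text
clock: 13.8
tool_pos: [455.7, 96.9, 153.8]
ee_rot: [-2.993, -0.955, -0.002]
wrist_force: [-0.2, -1.1, 0.1]
width: 0.7
```

```bash
python3 v.py a11; python3 b.py 297 212 335 250
python3 - <<'E'
from h import *
p,d,i=cam('top'); save('t11.png',cv2.resize(p[200:260,280:360],None,fx=9,fy=9,interpolation=cv2.INTER_CUBIC))
E
```

```text
t 13.8 jig [-96.2  80.9] z 153.8 w 0.7 toolx ang vs jigy deg -44.84 tilt [ 0.001  0.001 -1.   ] F jig 0.0 -1.1 0.1
((56.04051208496094, -138.119873046875), (79.93324279785156, 51.93131637573242), 88.24329376220703) 544
```

View pics/t11.png

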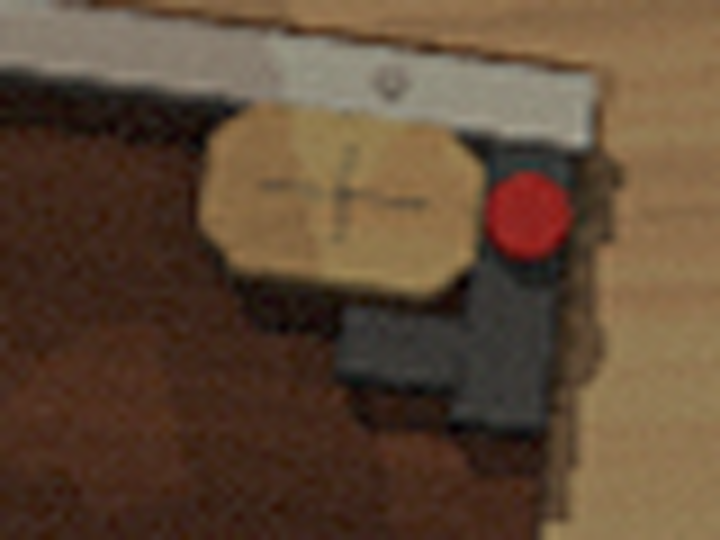

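View pics/a11_s.png

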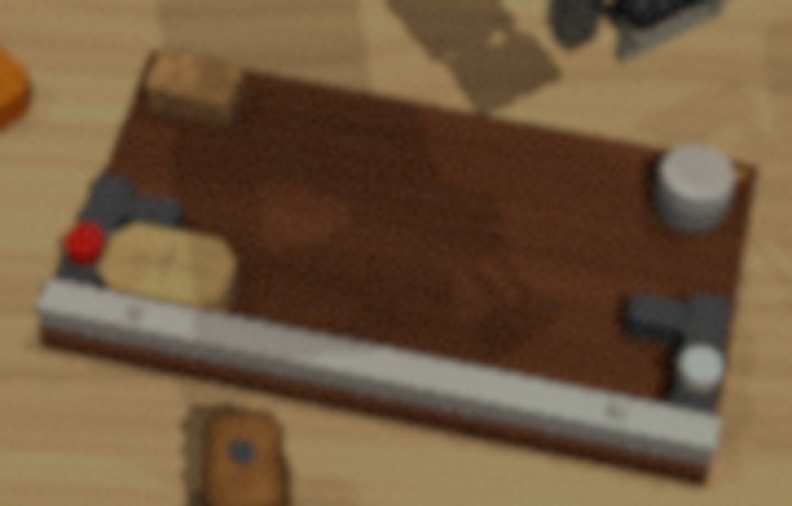

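>>> carry_out:
  moves: "0 0 -10 0 0 -9 -1; 0 0 -10 0 0 -9 -1; 0 0 -10 0 0 -9 -1; 0 0 -10 0 0 -9 -1; 0 0 0 0 0 -9 -1; -31.5 39.4 0 0 0 0 -1; -31.5 39.4 0 0 0 0 -1; -31.5 39.4 0 0 0 0 -1; -31.5 39.4 0 0 0 0 -1; -31.5 39.4 0 0 0 0 -1; -31.5 39.4 0 0 0 0 -1; -31.5 39.4 0 0 0 0 -1"

```text
clock: 15.5
tool_pos: [691.8, -174.4, 192.8]
ee_rot: [-2.406, -2.019, 0.001]
wrist_force: [0.4, 1.0, 0.5]
width: 0.7
```

>>> carry_out:
  moves: "0 0 0 0 0 0 -1; 0 0 0 0 0 0 -1"

```text
clock: 15.75
tool_pos: [690.8, -172.1, 192.8]
ee_rot: [-2.405, -2.019, 0.001]
wrist_force: [-0.2, 0.1, 0.1]
width: 0.3
```

```bash
python3 v.py a12
```

```text
t 15.75 jig [ 181.1 -144.3] z 192.8 w 0.3 toolx ang vs jigy deg -0.22 tilt [-0.001  0.    -1.   ] F jig -0.2 0.1 0.1
```

View pics/a12_w.png

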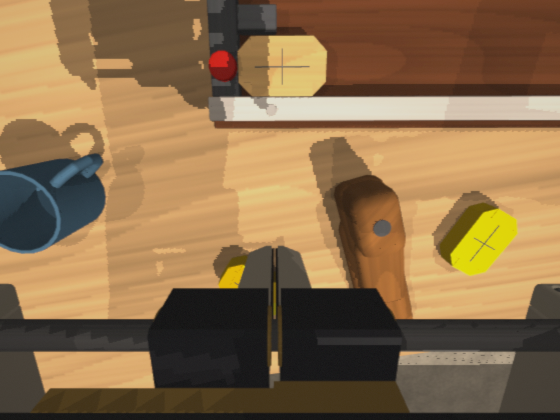

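Run:
```python
from h import *
p,d,i=cam('wrist'); save('w12c.png',cv2.resize(p[0:135,195:355],None,fx=5,fy=5,interpolation=cv2.INTER_NEAREST))
o,xd,yd,n=jig_est()
J=lambda u,v,z:np.array([(unproj(i,u,v,z)[:2]-o)@xd,(unproj(i,u,v,z)[:2]-o)@yd]).round(1)
m=np.zeros((420,560),np.uint8); s=p[25:100,234:332].astype(int); m[25:100,234:332]=(s[...,0]-s[...,2]>45)&(s.sum(2)>330)
c=max(cv2.findContours(m,0,1)[0],key=cv2.contourArea)
print(m.sum(),cv2.minAreaRect(np.array([J(*q[0],41) for q in c],np.float32)))
pr=np.array([J(*q[0],41) for q in c]); print(pr.min(0),pr.max(0)); print('px',c[:,0].min(0),c[:,0].max(0))
for u,v,z in [(222,65,51),(240,97,37),(355,97,37),(237,50,37),(275,17,37)]: print((u,v),J(u,v,z))
```

```text
3969 ((57.39999771118164, -134.6999969482422), (78.39999389648438, 50.599998474121094), 90.0)
[  32.1 -173.9] [ 82.7 -95.5]
px [239  35] [326  96]
(222, 65) [  57.5 -188.1]
(240, 97) [  83.3 -174.7]
(355, 97) [ 83.5 -65.8]
(237, 50) [  43.2 -176. ]
(275, 17) [  17.  -141.5]
```

View pics/w12c.png

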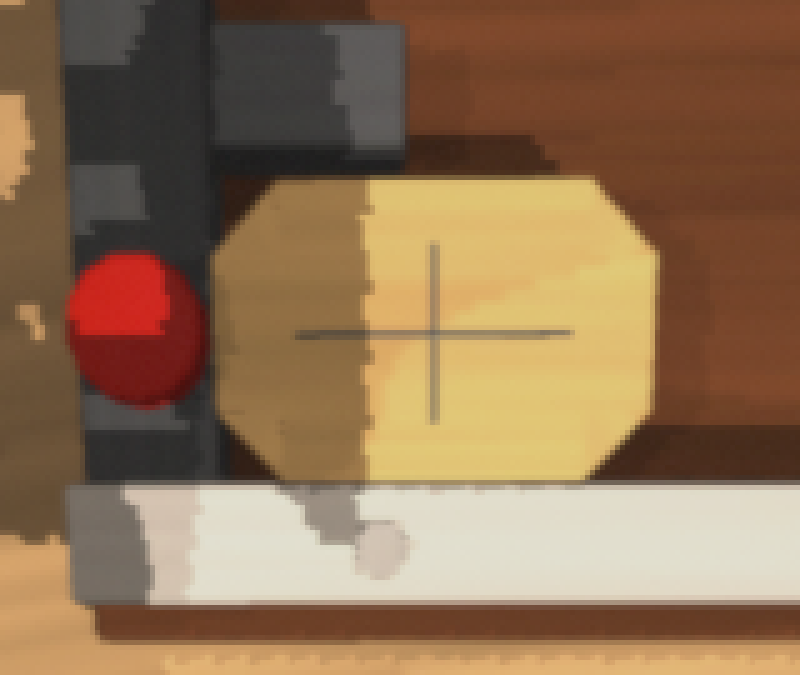

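>>> carry_out:
  moves: "28 -42 0 0 0 0 -1; 28 -42 0 0 0 0 -1; 28 -42 0 0 0 0 -1; 0 0 0 0 0 0 -1; 0 0 50 0 0 0 -1; 0 0 50 0 0 0 -1; 0 0 35 0 0 0 -1; 0 0 22 0 0 0 -1; 0 0 0 0 0 0 -1; -8 0 0 0 0 0 -1; -8 0 0 0 0 0 -1; 0 0 0 0 0 0 -1"

```text
clock: 17.4
tool_pos: [579.2, -83.3, 37.4]
ee_rot: [2.404, 2.02, 0.001]
wrist_force: [-0.3, -0.0, 0.0]
width: 0.5
```

```bash
python3 v.py a13
```

```text
t 17.4 jig [ 56.  -75.7] z 37.4 w 0.5 toolx ang vs jigy deg -0.17 tilt [ 0.001 -0.    -1.   ] F jig -0.2 -0.1 0.0
```

View pics/a13_s.png

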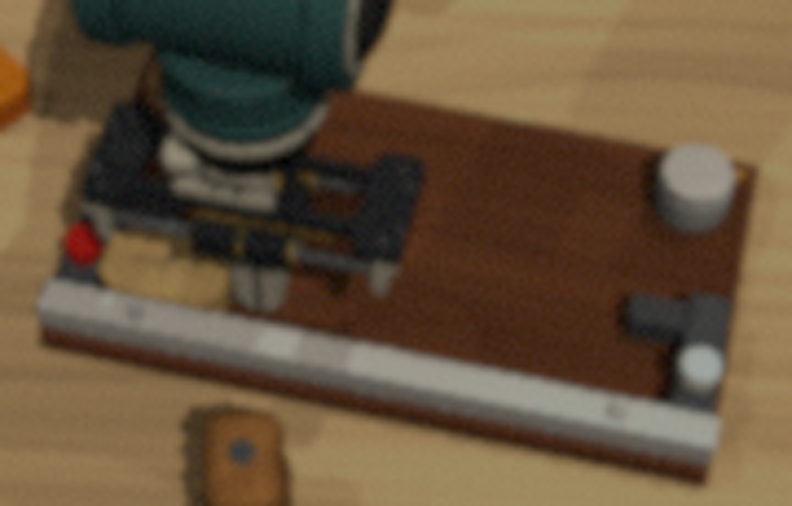

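>>> carry_out:
  moves: "-3 0 1 0 0 0 -1; -2 0 1 0 0 0 -1; -1 0 0 0 0 0 -1; 0 0 0 0 0 0 -1"

```text
clock: 18.0
tool_pos: [577.9, -88.4, 34.5]
ee_rot: [-2.404, -2.022, 0.0]
wrist_force: [-1.0, -0.2, 0.8]
width: 0.5
```

```bash
python3 -c "
from h import *
st()"
```

```text
t 18.0 jig [ 55.6 -81. ] z 34.5 w 0.5 toolx ang vs jigy deg -0.12 tilt [-0.  0. -1.] F jig -1.0 -0.4 0.8
```

>>> carry_out:
  moves: "-1 0 0 0 0 0 -1; -0.5 0 0 0 0 0 -1; 0 0 0 0 0 0 -1"

```text
clock: 18.38
tool_pos: [577.9, -88.9, 34.7]
ee_rot: [-2.403, -2.022, -0.003]
wrist_force: [1.9, 8.9, 0.8]
width: 0.5
```

```bash
python3 -c "
from h import *
st()"
```

```text
t 18.38 jig [ 55.7 -81.5] z 34.7 w 0.5 toolx ang vs jigy deg -0.1 tilt [ 0.001  0.002 -1.   ] F jig 0.4 9.1 0.8
```

>>> carry_out:
  moves: "3 0 0 0 0 0 -1; 20 0 0 0 0 0 -1; 18 0 0 0 0 0 -1; 0 0 -50 0 0 0 -1; 0 0 -50 0 0 0 -1; 0 0 -40 0 0 0 -1; -26 38 0 0 0 0 -1; -26 38 0 0 0 0 -1; -26 38 0 0 0 0 -1; -26 0 0 0 0 0 -1; 0 0 0 0 0 0 -1; 0 0 0 0 0 0 -1"

```text
clock: 19.88
tool_pos: [678.7, -170.5, 174.8]
ee_rot: [-2.404, -2.022, -0.0]
wrist_force: [0.9, -0.3, 1.0]
width: 0.3
```

```bash
python3 v.py a14
python3 - <<'E'
from h import *
p,d,i=cam('wrist'); save('w14c.png',cv2.resize(p[0:135,195:355],None,fx=5,fy=5,interpolation=cv2.INTER_NEAREST))
E
```

```text
t 19.88 jig [ 168.9 -144.8] z 174.8 w 0.3 toolx ang vs jigy deg -0.1 tilt [ 0.  0. -1.] F jig 1.0 -0.1 1.0
```

View pics/a14_w.png

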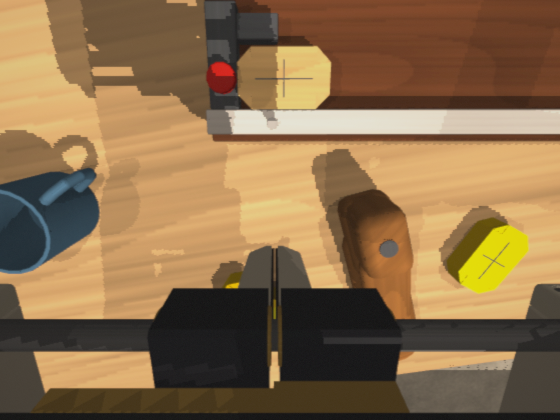

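View pics/w14c.png

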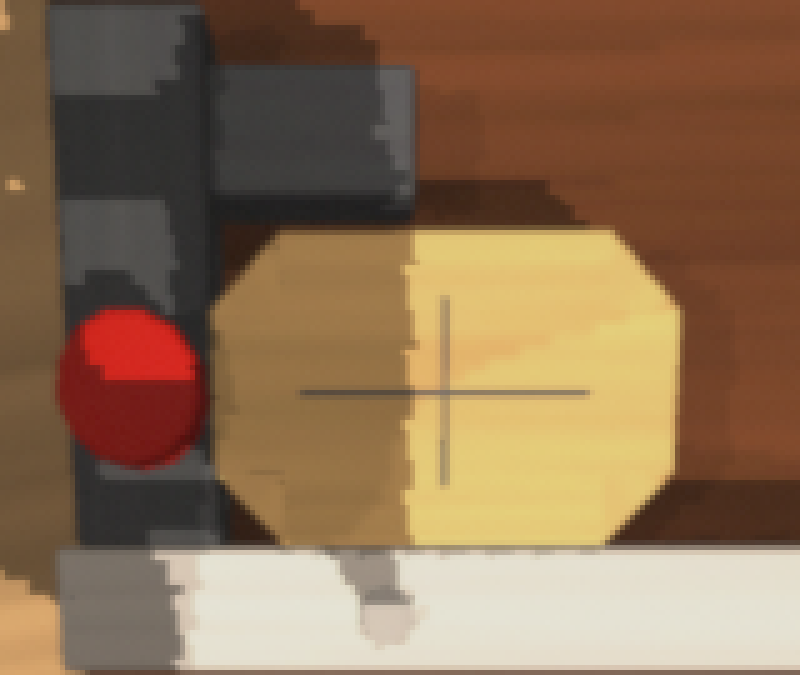

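```bash
python3 -c "
from h import *
print(robot.close_job()); st()"
```

```text
the job is handed in; nothing more can be done
None
the job is handed in; nothing more can be done
```

The heel block is home in the red-plug pocket (pocket_b, the jig's -y end), flush against both the rail and the end stop. I handed the job in at about 20 s of the 64 s allowed; the hand-in reports no verdict.

I pushed the block square onto the rail with both fingertips, about 10 N at contact. I then slid it along the rail by pressing diagonally on its clipped rear corner. A last press on its end face held at about 9 N against the end stop. The gripper then backed off and rose to z 175 mm, touching nothing.

**Last checks:**
- The final wrist picture shows the long side on the rail and the end on the stop, parallel, with no gap I could see.
- The image estimates put the block about 1 mm from nominal, before that last press. The top camera gave jig (56.0, -138.1); the wrist camera gave (about 54.7, -139.6) after I corrected a calibration shift of about 5 mm, seen on the red plug. Nominal is (55, -140).
- The top camera also read a tilt of about 1.8°. The sharper wrist picture did not show it, so I took it as noise.
- The end face stopped the finger about 1 mm before the computed place, which is within calibration error.
- The tin, sanding block, plugs, mug and shoe last look unmoved in the last pictures of each. I did not check the hammer, screwdriver and glue jar again, but the arm never came near them at low height.

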